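Fit the bearing sleeve and lock it with the slotted retaining screw

TASK

Slide the flanged aluminium sleeve, flange down, over the upright steel shaft of the blue fixture until it sits flat on the base. Then take the flat driver from its grey stand, seat its blade in the slot of the brass screw and, keeping it seated, turn the screw clockwise until the steel tab has swung over the flange right up to its stop. Hang the driver back in its stand, and leave the brass weight, the bottle that stands by itself and the small dish alone.

Things in the scene. Friction and masses are not known exactly. Their poses are not given: they have to be found in the camera images.
- fixture: Fixed blue base plate, 90 (x) x 160 (y) x 12 mm thick, on the worktop; origin at the centre of its underside, z up. On it, 26 mm to +y of the origin, stands the steel shaft; 26 mm to -y of the origin a low boss with the flat steel tab and above it the brass slotted screw. Four bolt heads stand 5 mm proud at its corners.
- shaft_top (a point): centre of the shaft's top end, 62.5 mm above the worktop (50.5 mm above the plate); the shaft is upright, 20 mm in diameter, its top 4 mm chamfered to 14 mm
- shaft_foot (a point): point on the shaft's axis at the level of the plate's upper face, 12 mm above the worktop; a seated sleeve has its origin here
- screw_top (a point): centre of the top face of the brass screw's round head, 36 mm above the worktop, 52 mm from the shaft's axis; fixed to the fixture, does not turn. Head 24 mm in diameter; its straight slot runs right across, 5 mm wide, 6 mm deep, flat-bottomed. The screw does not move up or down. It takes the tab round with it against about 0.06 N m and slips in the tab, at about 0.4 N m, once the tab is stopped.
- tab (a joint): turn of the steel tab, rad: 0 open (77 degrees away from the shaft), growing clockwise seen from above, 1.35 at its stop, pointing at the shaft, 2 mm above the seated flange. The slot's direction is not measured: it is up to 0.6 rad either way from a line that lies along the fixture's x axis at tab = 0 and turns clockwise with the tab. Find it by sight or feel.
- tab_tip (a point): end of the tab, at half its thickness; the tab is 12 mm wide and 5 mm thick (22 to 27 mm above the worktop), reaching 28 mm from the screw's axis
- sleeve: loose aluminium bearing sleeve standing upright on its flange, 0.15 kg: flange 64 mm diameter and 8 mm thick, above it a plain barrel 40 mm in diameter, 36 mm tall overall, bore 24 mm right through; origin at the centre of the underside, z along the bore
- stand: fixed grey driver stand, a block 70 x 70 x 72 mm tall with an upright round through hole 24 mm in diameter in its middle; origin at the centre of its underside, z up
- driver: loose flat driver, 120 mm long, 0.12 kg, hanging by its collar in the stand's hole, blade's edge 12 mm above the worktop; origin at the middle of the blade's lower edge, z up along the shank. Blade 16 mm wide (along its x), 3 mm thick (y); shank 8 mm diameter; collar 36 mm diameter, 60 to 64 mm above the blade's edge; square orange handle 26 x 26 mm, faces across x and y, from 64 to 120 mm
- brass_weight: loose brass weight with a knob, 36 mm diameter, 50 mm tall, a bystander; origin at the centre of its underside
- bottle: loose white sample bottle, 50 mm diameter, 87 mm tall, a bystander; origin at the centre of its underside
- dish: loose aluminium dish, 65 mm diameter, 18 mm tall, a bystander; origin at the centre of its underside
There are look-alikes about, which are no part of the job. What is shaped like the fixture but red is not meant.

How it is judged:
On the way, in this order (a step that is already met when the one before it is completed fails the run):
1. the sleeve is flat on the base, flange down, round the shaft, and let go of, the tab still open (distance between sleeve and shaft_foot below 0.0045 m and z of sleeve in the frame of fixture below 0.014 m and angle between sleeve's own z axis and vertical below 0.1 rad and contact force between the fingers and sleeve below 0.2 N and value of joint tab below 0.4 rad), for 0.2 s.
2. the driver's blade is seated in the screw's slot, at least 3 mm deep, the tab still open (z of driver in the frame of screw_top below -0.003 m and horizontal distance between driver and screw_top below 0.006 m and angle between driver's own z axis and vertical below 0.2 rad and value of joint tab below 0.7 rad), for 0.1 s.
3. the tab is at its stop over the flange (over 1.27 rad), the blade still in the slot (value of joint tab above 1.27 rad and z of driver in the frame of screw_top below -0.002 m and horizontal distance between driver and screw_top below 0.008 m), for 0.1 s.
At the end, for the whole second after the job is handed in: The tab is at its stop (over 1.27 of 1.35 rad) above the sleeve's flange; the sleeve is round the shaft, flat on the base (within 2 mm of full depth, tilt under 0.1 rad); the driver hangs upright in the stand's hole, its collar on the block (within 4 mm); all at rest (value of joint tab above 1.27 rad and distance between sleeve and shaft_foot below 0.0045 m and z of sleeve in the frame of fixture below 0.014 m and angle between each of sleeve, driver's own z axis and vertical below 0.1 rad and horizontal distance between driver and stand below 0.012 m and z of driver in the frame of stand below 0.016 m and linear speed of each of driver, sleeve below 0.02 m/s); the robot touches nothing.
It fails at once if the brass weight, the bottle or the dish is moved by more than 20 mm (distance of any of brass_weight, bottle, dish from where it was at the start of the episode above 0.02 m).
It also fails if it takes over 72 s, if anything falls off the work surface, if the arm or the gripper's body presses on something with over 40 N, if the wrist force passes 120 N, or if a joint passes its speed limit or range.

ROBOT

A 6-joint arm with a two-finger parallel gripper is mounted at the origin on a cart in front of the work surface, level with it; the furniture and walls round the work are solid. World frame = base frame: x ahead of the robot, y to its left, z up, the work surface at z = 0. Lengths are in m, angles in rad, forces in N, time in s.
With the tool pointing down it reaches from about 0.325 to 1 m from the base axis. Payload 5.1 kg.
Tool frame: the origin (TCP) lies midway between the tips of the shut fingers; the grasp point (between the pads) lies 19 mm behind it; z points along the fingers, y is the line along which they close (so a half turn about z gives the same grasp; the last joint's range is limited). The gripper opens to 85 mm and grips with 20 to 120 N. Pads are 22 mm wide; open, the fingers measure 114 mm over their backs; the gripper's body (76 mm by 85 mm) begins 54 mm behind the grasp point. The pads swing forward as they close: fully open they stand 13 mm farther back than shut.
Start: joints at [1.14, 0.124, 1.65, -0, 1.367, -0.083], TCP at [0.222, 0.611, 0.231] pointing down, gripper open.
Joint ranges: [-2.61, 2.61], [-1.02, 2.33], [0.03, 2.71], [-1.35, 4.49], [0.32, 2.68], [-2.91, 2.91]. Speed limits (rad/s): [2.57, 2.57, 3.14, 3.14, 3.14, 3.14].

INTERFACE

Orientations are given as a unit quaternion [w, x, y, z].
In Python, from workcell import status, get_image, calibration, env gives the robot as it stands.
- The arm moves only by the shell command python3 -m creep 'ROWS' [OPENING] [FORCE]. ROWS is JSON, a list of rows, each an object with "delta_pos": the shift along the tool's x, y, z normalised to -1 to 1, where 1 is 200 mm, a list of three; "angular": the turn, a rotation vector about the tool's x, y, z normalised to -1 to 1, where 1 is 5 degrees, a list of three. A call has 1 to 10 rows; each row shifts and turns the commanded pose from where the row before left it, along the tool's axes as they then stand; what a row does not reach is not made up. A row lasts 1/12 s, in which the tool goes at most 41.7 mm and 7.16 degrees, less where a joint would pass 70% of its speed; a pose out of reach is approached as far as the arm can. A call with a number of a shift or a turn outside -1 to 1 is refused whole. A call with a gripper value outside its range is refused whole. OPENING is the closure, from 0 (fully open) to 1 (shut), set as the call begins (- or left out, the last holds). The fingers move at their own pace and stop on an object; FORCE is the grip in N (left out, the last holds). Time passes only in rows, so rows that do not move let the fingers close. It gives the time, the measured TCP pose, the force, the opening and the grip force at its end, in the units of the state.
- status.get_state(): the state, without advancing time (a new reading comes with each control period).
- get_image(name): name is "scene" or "top"; returns (picture, depth): 480x640x3 uint8, red, green, blue; 480x640 float32, m along the optical axis (not along the pixel's ray), 0 where there is no reading.
- calibration(name): a dict with "K" (3x3 intrinsics, pixels), "k1" (the pictures are not rectified: a ray, as slopes to the right and down, at radius r is drawn at 1 + k1 r^2 times it, then the intrinsics apply), "rvec" (rotation vector, rad) and "tvec" (3), from world to camera coordinates, as OpenCV has them. Camera axes: x right, y down, z forward; pixel columns grow to the right and rows downward; lengths in m; the calibration is good to about 2 mm. A picture is of the moment at which its call begins. calibration takes no time and is no camera call.
- env.hand_in(): hands the job in; it is judged then, once.
The state is a dict: "clock": time; "joint_pos": joint angles; "dq": joint speeds; "joint_efforts": joint torques, N m; "position": TCP position; "orientation": TCP orientation; "ft_force": force on the tool from outside, world axes, zero at the start; "moment": the same for the moment, N m; "opening": opening from 0.0 (shut) to 1.0 (fully open); "finger_force": force on a finger pad.
Only numpy, scipy, OpenCV 4.12 (cv2) and the standard library are available. Lean on these libraries where they do the work, as an engineer would, in place of code of your own. Each camera call takes 0.05 s, during which the arm holds its last target. There are 200 camera calls.

## Working session

There is one attempt and no reset: what is moved stays moved. The work goes in short steps, Python scripts to look and compute and a shell command to move; the robot and the scene stay as the last step left them, time stands still between calls to the robot, and variables do not carry over. Pictures are saved under pics/ and viewed, at most 10 in all, crops included, and the job is handed in when it is done.

```bash
mkdir -p pics
cat > h.py <<'E'
import numpy as np, cv2
from workcell import status, get_image, calibration, env
def cal(n):
    c=calibration(n); R=cv2.Rodrigues(np.array(c["rvec"],float))[0]
    return np.array(c["K"]),c["k1"],R,np.array(c["tvec"],float).ravel()
def ray(n,uv):
    K,k1,R,t=cal(n); uv=np.array(uv,float).reshape(-1,1,2)
    s=cv2.undistortPointsIter(uv,K,np.array([k1,0,0,0.]),None,None,(3,50,1e-10)).reshape(-1,2)
    d=np.c_[s,np.ones(len(s))]@R; return -R.T@t,d
def onplane(n,uv,z):
    o,d=ray(n,uv); return o+d*((z-o[2])/d[:,2])[:,None]
def cloud(n,dep):
    v,u=np.mgrid[0:480,0:640]; o,d=ray(n,np.c_[u.ravel(),v.ravel()])
    return (o+d*dep.ravel()[:,None]).reshape(480,640,3)
def pix(n,P):
    K,k1,R,t=cal(n); return cv2.projectPoints(np.array(P,float).reshape(-1,1,3),cv2.Rodrigues(R)[0],t,K,np.array([k1,0,0,0.]))[0].reshape(-1,2)
E
python3 - <<'E'
from h import *
for n in("scene","top"):
    im,d=get_image(n); np.savez(f"{n}0.npz",im=im,d=d); cv2.imwrite(f"pics/{n}0.png",im[:,:,::-1])
    K,k1,R,t=cal(n); print(n,K[0,0],k1,-R.T@t,R[2])
print(status.get_state())
E
```

```text
scene 548.72838191402 0.05106502058317448 [-0.21214678 -0.55607874  0.92861965] [ 0.5548833   0.42388644 -0.71583854]
top 511.3782904721951 -0.14459687685111708 [ 0.16806092 -0.07289162  1.41302482] [ 0.21658679  0.00248884 -0.97626019]
{'clock': 0.1, 'joint_pos': array([ 1.14044745e+00,  1.24456426e-01,  1.65156527e+00, -2.96016081e-05,
        1.36751944e+00, -8.25982593e-02]), 'dq': array([ 1.10832289e-04, -2.09978876e-03, -1.29733319e-03,  9.92677465e-06,
       -2.98752181e-04, -9.51863675e-05]), 'joint_efforts': array([ 4.94988053e-04, -4.24930501e+01, -3.66653681e+01, -1.38723349e-04,
        3.97641285e-03, -4.89119060e-06]), 'position': array([0.221305  , 0.61056057, 0.2301488 ]), 'orientation': array([-2.33117546e-04,  1.72997474e-01,  9.84921786e-01, -9.46050166e-04]), 'ft_force': array([ 0.42362164, -0.61642967,  0.16067718]), 'moment': array([0.03825107, 0.0132597 , 0.00271652]), 'finger_force': 0.0, 'opening': 0.9992090467589494}
```

View pics/top0.png

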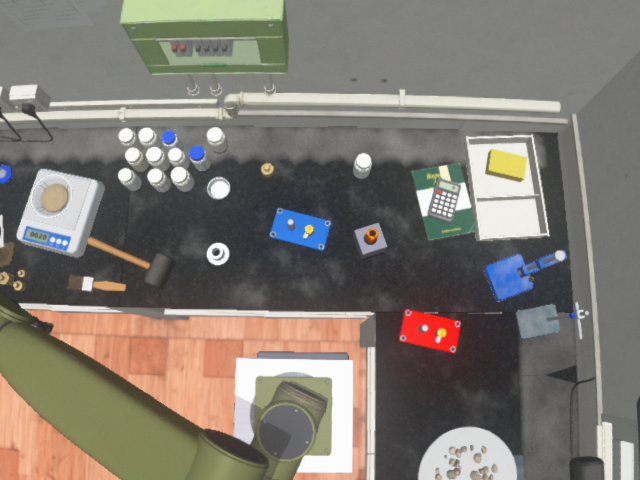

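View pics/scene0.png

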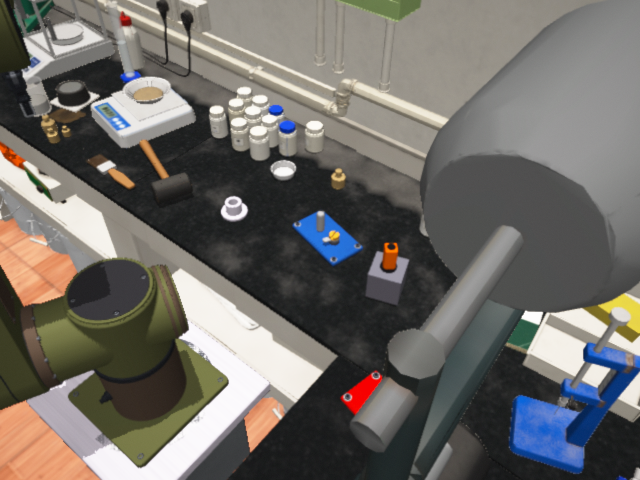

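The top view shows the sleeve at (218,254), the blue fixture at (300,228) with its shaft at (290,224) and screw at (308,231), and the stand and driver at (370,240). The dish is at (218,188), the weight at (267,170) and the bottle at (362,165). The scene view confirms all of these except the bottle, which the arm hides.

```bash
cat > m.py <<'E'
from h import *
D={n:np.load(f"{n}0.npz") for n in("scene","top")}
def comp(n,mask,near):
    k,l,s,c=cv2.connectedComponentsWithStats(mask.astype(np.uint8))
    i=1+np.argmin(np.hypot(*(c[1:]-near).T)+ (s[1:,4]<15)*1e4); return l==i
C={n:cloud(n,D[n]["d"]) for n in D}
B={"top":dict(sl=(218,254),fx=(300,228),st=(370,240),dr=(372,236)),"scene":dict(sl=(233,207),fx=(328,237),st=(387,275),dr=(390,256))}
for n in B:
    im=D[n]["im"].astype(int); r,g,b=im[...,0],im[...,1],im[...,2]; P=C[n]; Z=P[...,2]
    hsv=cv2.cvtColor(D[n]["im"],cv2.COLOR_RGB2HSV); 
    # fixture plate: blue, outline hull
    m=comp(n,(hsv[...,0]>100)&(hsv[...,0]<120)&(hsv[...,1]>150)&(b>90),B[n]["fx"])
    cn=max(cv2.findContours(m.astype(np.uint8),0,1)[0],key=cv2.contourArea).reshape(-1,2)
    W=onplane(n,cn,.012)[:,:2].astype(np.float32)
    print(n,"plate",cv2.minAreaRect(W),"z med",np.median(Z[m]))
    # height windows by depth
    def win(k,z0,z1,rad,zp):
        c=onplane(n,[B[n][k]],zp)[0]
        q=(np.hypot(P[...,0]-c[0],P[...,1]-c[1])<rad)&(Z>z0)&(Z<z1)&(D[n]["d"]>0)
        return P[q]
    for k,z0,z1,rad,zp in(("sl",.031,.045,.04,.036),("sl",.004,.012,.05,.008),("fx",.055,.07,.06,.012),("fx",.030,.042,.06,.012),("fx",.018,.029,.06,.012),("st",.066,.073,.06,.072),("dr",.125,.14,.04,.132)):
        p=win(k,z0,z1,rad,zp)
        if len(p)>3: print(n,k,z0,len(p),"mean",p.mean(0).round(4),"mid",((p.min(0)+p.max(0))/2).round(4),"ext",np.ptp(p,0).round(4))
    o=(hsv[...,0]<14)&(hsv[...,1]>180)&(r>120); m=comp(n,o,B[n]["dr"]); print(n,"orange",m.sum(),"z",Z[m].max())
    im2=D[n]["im"]; 
ts=cv2.resize(D["top"]["im"][195:270,200:300],None,fx=8,fy=8,interpolation=cv2.INTER_CUBIC)[:600,:800]
a=cv2.resize(D["top"]["im"][200:262,265:395],None,fx=6,fy=6,interpolation=cv2.INTER_CUBIC)
cv2.imwrite("pics/topcrop.png",a[:,:,::-1]); print(a.shape)
E
python3 m.py
```

```text
top plate ((0.5092360973358154, -0.010556861758232117), (0.16106829047203064, 0.09138894081115723), 75.41748809814453) z med 0.01262823070484309
top sl 0.031 106 mean [0.435  0.2195 0.0364] mid [0.4349 0.2197 0.0368] ext [0.0391 0.0394 0.0111]
top sl 0.004 254 mean [0.4327 0.2177 0.0075] mid [0.435  0.2187 0.008 ] ext [0.0974 0.0968 0.008 ]
top fx 0.055 40 mean [0.5165 0.0151 0.0614] mid [0.5163 0.015  0.0608] ext [0.0179 0.0172 0.0109]
top fx 0.03 63 mean [ 0.5035 -0.0298  0.0355] mid [ 0.5009 -0.0131  0.036 ] ext [0.0328 0.064  0.0118]
top fx 0.018 78 mean [ 0.5005 -0.0127  0.0217] mid [ 0.5083 -0.0095  0.0235] ext [0.078  0.1155 0.0109]
top st 0.066 270 mean [ 0.4672 -0.2013  0.0707] mid [ 0.4713 -0.2025  0.0695] ext [0.0869 0.0869 0.0069]
top dr 0.125 100 mean [ 0.4706 -0.2014  0.1323] mid [ 0.471  -0.2019  0.1325] ext [0.0299 0.0308 0.0148]
top orange 35 z 0.12639316852320714
scene plate ((0.5057439804077148, -0.011816181242465973), (0.16347482800483704, 0.09336880594491959), 75.81250762939453) z med 0.012512378040240635
scene sl 0.031 123 mean [0.4322 0.2202 0.0356] mid [0.4337 0.2205 0.0364] ext [0.0409 0.0421 0.0104]
scene sl 0.004 216 mean [0.4275 0.2132 0.008 ] mid [0.4424 0.2202 0.0079] ext [0.0915 0.0729 0.0075]
scene fx 0.055 51 mean [0.5132 0.0128 0.0611] mid [0.5146 0.0141 0.0611] ext [0.0217 0.0184 0.0117]
scene fx 0.03 111 mean [ 0.5034 -0.0242  0.0355] mid [ 0.5003 -0.0153  0.036 ] ext [0.0354 0.066  0.0117]
scene fx 0.018 86 mean [ 0.4982 -0.0209  0.024 ] mid [ 0.512  -0.0222  0.0237] ext [0.0651 0.0814 0.0105]
scene st 0.066 344 mean [ 0.4595 -0.2085  0.0711] mid [ 0.4681 -0.2055  0.0695] ext [0.0814 0.0807 0.007 ]
scene dr 0.125 139 mean [ 0.467  -0.2034  0.1317] mid [ 0.469  -0.2024  0.1314] ext [0.0323 0.0316 0.0127]
scene orange 249 z 0.9286196529850903
(372, 780, 3)
```

View pics/topcrop.png

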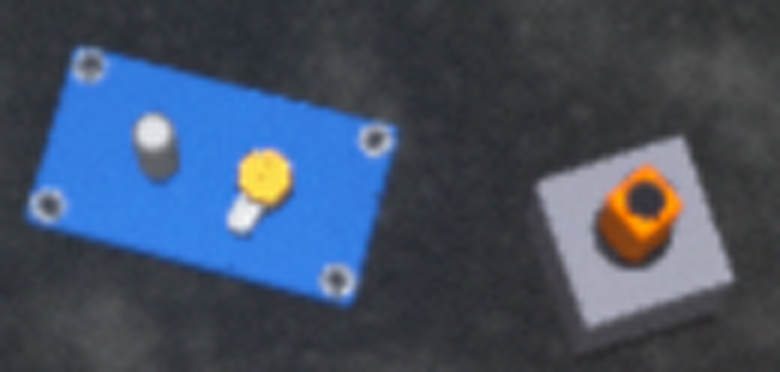

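Both views agree within about 3 mm. Averaged, the shaft is near (0.5145, 0.014), the screw near (0.501, -0.036) and the sleeve near (0.434, 0.220), with fixture yaw about -14.6°. The crop shows the tab open towards lower left and the handle turned in the stand. I'll start moving: first a turn so the fingers close along fixture x.

```bash
cat > go.py <<'E'
import sys
from h import *
from scipy.spatial.transform import Rotation as Ro
s=status.get_state(); q=s["orientation"]; R=Ro.from_quat(np.r_[q[1:],q[0]]); M=R.as_matrix()
print("t",round(s["clock"],2),"pos",s["position"].round(4),"yaw_y",np.degrees(np.arctan2(M[1,1],M[0,1])).round(2),"tilt",M[:2,2].round(4),"F",s["ft_force"].round(1),"M",s["moment"].round(2),"open",round(s["opening"],3),"ff",s["finger_force"],"q6",s["joint_pos"][5].round(2))
for a in sys.argv[1:]:
    t=np.array([float(v) for v in a.split(",")]); d=M.T@(t-s["position"]); print(a,"units",(d/.2).round(4),"rows",np.ceil(np.linalg.norm(d)/.0417))
E
T='{"delta_pos":[0,0,0],"angular":[0,0,1]}'
python3 -m creep '[{"delta_pos":[0,0,0],"angular":[0,0,1]},{"delta_pos":[0,0,0],"angular":[0,0,1]},{"delta_pos":[0,0,0],"angular":[0,0,1]},{"delta_pos":[0,0,0],"angular":[0,0,1]},{"delta_pos":[0,0,0],"angular":[0,0,1]},{"delta_pos":[0,0,0],"angular":[0,0,1]},{"delta_pos":[0,0,0],"angular":[0,0,1]},{"delta_pos":[0,0,0],"angular":[0,0,1]},{"delta_pos":[0,0,0],"angular":[0,0,1]},{"delta_pos":[0,0,0],"angular":[0,0,1]}]' 0
python3 -m creep '[{"delta_pos":[0,0,0],"angular":[0,0,1]},{"delta_pos":[0,0,0],"angular":[0,0,1]},{"delta_pos":[0,0,0],"angular":[0,0,1]},{"delta_pos":[0,0,0],"angular":[0,0,1]},{"delta_pos":[0,0,0],"angular":[0,0,1]},{"delta_pos":[0,0,0],"angular":[0,0,1]},{"delta_pos":[0,0,0],"angular":[0,0,0.9]},{"delta_pos":[0,0,0],"angular":[0,0,0]}]'
python3 go.py 0.434,0.220,0.12
```

```text
clock: 0.93
position: [0.2214, 0.6107, 0.2306]
orientation: [0.0, 0.575, 0.818, -0.001]
ft_force: [-0.4, 0.1, 0.3]
opening: 1.0
finger_force: 0.0
clock: 1.6
position: [0.2214, 0.6107, 0.2306]
orientation: [0.0, 0.791, 0.612, -0.001]
ft_force: [-0.2, -0.5, -0.4]
opening: 1.002
finger_force: 0.0
t 1.6 pos [0.2214 0.6107 0.2306] yaw_y -14.5 tilt [-0.0006 -0.0011] F [-0.2 -0.5 -0.4] M [0.   0.03 0.02] open 1.002 ff 0.0 q6 1.39
0.434,0.220,0.12 units [-1.6246  1.5184  0.5545] rows 11.0
```

```bash
python3 -m creep '[{"delta_pos":[-0.135,0.126,0.046],"angular":[0,0,0]},{"delta_pos":[-0.135,0.126,0.046],"angular":[0,0,0]},{"delta_pos":[-0.135,0.126,0.046],"angular":[0,0,0]},{"delta_pos":[-0.135,0.126,0.046],"angular":[0,0,0]},{"delta_pos":[-0.135,0.126,0.046],"angular":[0,0,0]},{"delta_pos":[-0.135,0.126,0.046],"angular":[0,0,0]},{"delta_pos":[-0.135,0.126,0.046],"angular":[0,0,0]},{"delta_pos":[-0.135,0.126,0.046],"angular":[0,0,0]}]'
python3 -m creep '[{"delta_pos":[-0.135,0.126,0.046],"angular":[0,0,0]},{"delta_pos":[-0.135,0.126,0.046],"angular":[0,0,0]},{"delta_pos":[-0.135,0.126,0.046],"angular":[0,0,0]},{"delta_pos":[-0.135,0.126,0.046],"angular":[0,0,0]},{"delta_pos":[0,0,0],"angular":[0,0,0]},{"delta_pos":[0,0,0],"angular":[0,0,0]}]' | tail -1
python3 go.py 0.434,0.220,0.014
python3 - <<'E'
from h import *
# head slot: average frames
for n in("scene","top"):
    a=np.mean([get_image(n)[0].astype(float) for _ in range(6)],0); np.save(n+"avg.npy",a)
    u,v=pix(n,[[.5014,-.0361,.036]])[0]; print(n,u,v)
    u,v=int(round(u)),int(round(v))
    c=np.clip(a[v-12:v+13,u-12:u+13],0,255).astype(np.uint8)
    cv2.imwrite(f"pics/head_{n}.png",cv2.resize(c,None,fx=15,fy=15,interpolation=cv2.INTER_CUBIC)[:,:,::-1])
x=[cv2.imread(f"pics/head_{n}.png") for n in("scene","top")]; cv2.imwrite("pics/heads.png",np.hstack(x))
E
```

```text
clock: 2.27
position: [0.3633, 0.3499, 0.1571]
orientation: [0.0, 0.789, 0.614, 0.0]
ft_force: [0.8, 1.0, 0.6]
opening: 0.997
finger_force: 0.0
finger_force: 0.0
t 2.77 pos [0.4338 0.2202 0.1201] yaw_y -14.56 tilt [-0.0017 -0.0004] F [ 0.2 -0.1 -0.1] M [ 0.05  0.04 -0.03] open 1.006 ff 0.0 q6 0.61
0.434,0.220,0.014 units [-4.000e-04  2.100e-03  5.303e-01] rows 3.0
scene 333.90849487864085 234.37211320023397
top 308.7720956016061 229.59625813236823
```

View pics/heads.png

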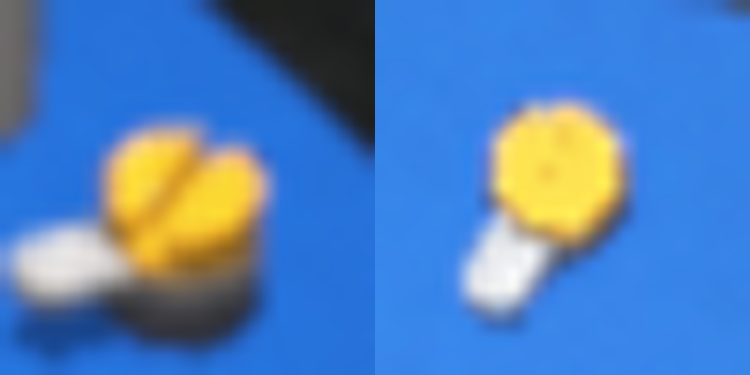

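The left (scene) half shows the slot clearly, as a dark line from about (207,145) to (150,215) in that crop, with the tab to its lower left. The right (top) half puts the head centre within half a pixel of prediction. Next I'll work out the slot direction and handle yaw, and grasp the sleeve.

```bash
python3 - <<'E'
from h import *
a=np.load("sceneavg.npy").astype(np.float32)
sc=cv2.resize(a[222:247,322:347],None,fx=15,fy=15,interpolation=cv2.INTER_CUBIC)
L=sc[...,0]
# dark valley: for each crop row in head take the red minimum
pts=[]
for y in range(150,222,4):
    row=L[y,125:235]; x0=int(180+(182-y)*0.8)-125; s=row[max(0,x0-22):x0+22]; x=np.argmin(s)+max(0,x0-22)+125; pts.append((x,y))
print(pts)
p=np.array(pts,float); uv=(p+.5)/15-.5+np.array([322,222])
for z in(.036,.033):
    W=onplane("scene",uv,z)[:,:2].astype(np.float32); l=cv2.fitLine(W,cv2.DIST_HUBER,0,.001,.001).ravel(); print("slot ang",np.degrees(np.arctan2(l[1],l[0])),l[2:])
t=np.load("topavg.npy").astype(np.uint8)
for n,im in(("top",t),("scene",a.astype(np.uint8))):
    h=cv2.cvtColor(im,cv2.COLOR_RGB2HSV)
    u,v=pix(n,[[.4695,-.2022,.132]])[0].astype(int); d=np.load(n+"0.npz")["d"]; P=cloud(n,d)
    q=(np.hypot(P[...,0]-.4695,P[...,1]+.2022)<.03)&(P[...,2]>.124)&(P[...,2]<.142); q=cv2.morphologyEx(q.astype(np.uint8),3,np.ones((3,3)))
    c=max(cv2.findContours(q,0,1)[0],key=cv2.contourArea).reshape(-1,2)
    print(n,"handle",cv2.minAreaRect(onplane(n,c,.132)[:,:2].astype(np.float32)))
    g=(np.hypot(P[...,0]-.4695,P[...,1]+.2022)<.07)&(P[...,2]>.069)&(P[...,2]<.075); c=max(cv2.findContours(g.astype(np.uint8),0,1)[0],key=cv2.contourArea).reshape(-1,2)
    print(n,"stand",cv2.minAreaRect(onplane(n,c,.072)[:,:2].astype(np.float32)))
    cv2.imwrite(f"pics/hd_{n}.png",cv2.resize(im[v-18:v+19,u-18:u+19],None,fx=10,fy=10,interpolation=cv2.INTER_CUBIC)[:,:,::-1])
cv2.imwrite("pics/hd.png",np.hstack([cv2.imread(f"pics/hd_{n}.png") for n in("scene","top")]))
E
python3 -m creep '[{"delta_pos":[0,0.002,0.15],"angular":[0,0,0]},{"delta_pos":[0,0,0.15],"angular":[0,0,0]},{"delta_pos":[0,0,0.15],"angular":[0,0,0]},{"delta_pos":[0,0,0.08],"angular":[0,0,0]},{"delta_pos":[0,0,0],"angular":[0,0,0]},{"delta_pos":[0,0,0],"angular":[0,0,0]}]' 0 | tail -1
python3 go.py
python3 -m creep '[{"delta_pos":[0,0,0],"angular":[0,0,0]},{"delta_pos":[0,0,0],"angular":[0,0,0]},{"delta_pos":[0,0,0],"angular":[0,0,0]},{"delta_pos":[0,0,0],"angular":[0,0,0]},{"delta_pos":[0,0,0],"angular":[0,0,0]},{"delta_pos":[0,0,0],"angular":[0,0,0]},{"delta_pos":[0,0,0],"angular":[0,0,0]},{"delta_pos":[0,0,0],"angular":[0,0,0]}]' 1 40 | tail -2
python3 go.py
```

```text
[(np.int64(209), 150), (np.int64(205), 154), (np.int64(202), 158), (np.int64(198), 162), (np.int64(192), 166), (np.int64(188), 170), (np.int64(185), 174), (np.int64(181), 178), (np.int64(175), 182), (np.int64(173), 186), (np.int64(171), 190), (np.int64(169), 194), (np.int64(165), 198), (np.int64(161), 202), (np.int64(158), 206), (np.int64(156), 210), (np.int64(154), 214), (np.int64(152), 218)]
slot ang 6.6416984 [ 0.50214595 -0.03395829]
slot ang 6.641107 [ 0.5045466 -0.0322035]
top handle ((0.4705575704574585, -0.20157372951507568), (0.026440856978297234, 0.02638309821486473), 38.15504455566406)
top stand ((0.47178709506988525, -0.202885240316391), (0.07044590264558792, 0.07076732814311981), 18.96002769470215)
scene handle ((0.4659048616886139, -0.2040436714887619), (0.0300843957811594, 0.02640528604388237), 39.49983215332031)
scene stand ((0.4693668782711029, -0.20296403765678406), (0.07549753040075302, 0.07014743983745575), 18.793115615844727)
finger_force: 0.0
t 3.87 pos [0.4334 0.2216 0.0142] yaw_y -14.42 tilt [-0.0021 -0.0008] F [0.  0.7 0.3] M [-0.01  0.06  0.04] open 1.003 ff 0.0 q6 0.61
opening: 0.447
finger_force: 40.1
t 4.53 pos [0.4353 0.2223 0.0167] yaw_y -14.42 tilt [0.0025 0.0008] F [-1.4 -0.4  5.6] M [-0.11  0.22  0.  ] open 0.447 ff 40.143643375486135 q6 0.61
```

View pics/hd.png

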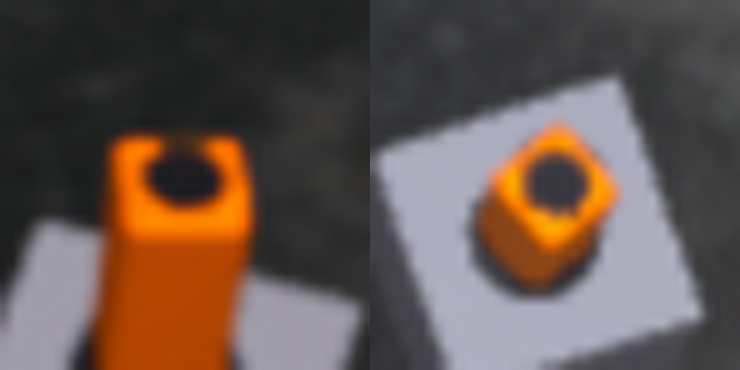

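The handle faces are at about 38.5° (mod 90), and the slot is at +6.6°, which is 21° off nominal and in range. The sleeve is gripped. I'll lift it and measure the offset in hand.

```bash
python3 -m creep '[{"delta_pos":[0,0,-0.1],"angular":[0,0,0]},{"delta_pos":[0,0,-0.15],"angular":[0,0,0]},{"delta_pos":[0,0,-0.15],"angular":[0,0,0]},{"delta_pos":[0,0,-0.1],"angular":[0,0,0]},{"delta_pos":[0,0,0],"angular":[0,0,0]},{"delta_pos":[0,0,0],"angular":[0,0,0]},{"delta_pos":[0,0,0],"angular":[0,0,0]}]' | tail -2
python3 go.py 0.5145,0.0142,0.115
python3 - <<'E'
from h import *
im,d=get_image("scene"); cv2.imwrite("pics/lift.png",cv2.resize(im[100:260,140:340],None,fx=4,fy=3.75)[:,:,::-1]); 
s=status.get_state()["position"]; print("flange at approx z",s[2]-.0167, pix("scene",[[s[0],s[1],s[2]-.0087]]))
E
```

```text
opening: 0.447
finger_force: 40.9
t 5.12 pos [0.4332 0.2215 0.1137] yaw_y -14.43 tilt [-0.0017 -0.0007] F [ 0.5 -0.3 -1.3] M [0.06 0.   0.02] open 0.447 ff 40.87834579870105 q6 0.61
0.5145,0.0142,0.115 units [-0.9024  0.652  -0.0067] rows 6.0
flange at approx z 0.0962351925738345 [[229.20932433 179.76619066]]
```

View pics/lift.png

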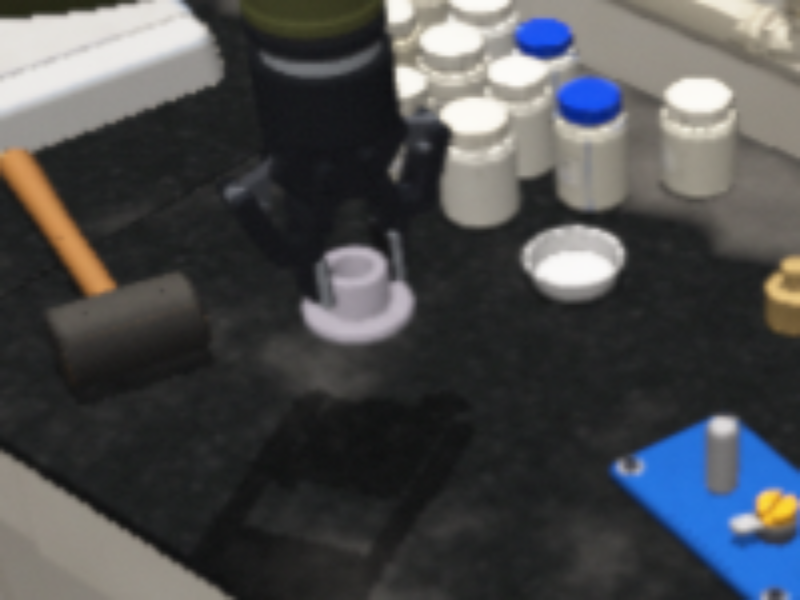

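The sleeve hangs level in the fingers, with the flange ellipse centred near crop (358,305), close to the projected tool axis. I'll carry it over the shaft.

```bash
python3 -m creep '[{"delta_pos":[-0.1493,0.1087,0],"angular":[0,0,0]},{"delta_pos":[-0.1493,0.1087,0],"angular":[0,0,0]},{"delta_pos":[-0.1493,0.1087,0],"angular":[0,0,0]},{"delta_pos":[-0.1493,0.1087,0],"angular":[0,0,0]},{"delta_pos":[-0.1493,0.1087,0],"angular":[0,0,0]},{"delta_pos":[-0.1493,0.1087,0],"angular":[0,0,0]},{"delta_pos":[0,0,0],"angular":[0,0,0]},{"delta_pos":[0,0,0],"angular":[0,0,0]},{"delta_pos":[0,0,0],"angular":[0,0,0]}]' | tail -1
python3 go.py 0.5148,0.0155,0.09
python3 - <<'E'
from h import *
im,d=get_image("scene"); s=status.get_state()["position"]; P=cloud("scene",d)
zb=s[2]-.0155
q=(np.hypot(P[...,0]-s[0],P[...,1]-s[1])<.045)&(P[...,2]>zb-.004)&(P[...,2]<zb+.012)&(d>0)&(im.min(2)>100)
c=max(cv2.findContours(q.astype(np.uint8),0,1)[0],key=cv2.contourArea).reshape(-1,2); H=cv2.convexHull(c).reshape(-1,2)
W=onplane("scene",H,zb+.006)[:,:2].astype(np.float32); print("flange",cv2.minEnclosingCircle(W),cv2.minAreaRect(W))
cv2.imwrite("pics/over.png",cv2.resize(im[140:260,250:410],None,fx=5,fy=5)[:,:,::-1])
E
```

```text
finger_force: 41.0
t 5.92 pos [0.5145 0.016  0.113 ] yaw_y -14.47 tilt [-0.0036  0.0007] F [ 0.1  0.7 -2.3] M [-0.  0.  0.] open 0.449 ff 40.97423292696476 q6 0.18
0.5148,0.0155,0.09 units [-0.002   0.0025  0.1151] rows 1.0
flange ((0.5101381540298462, 0.011267364956438541), 0.032624199986457825) ((0.5052758455276489, 0.005808398127555847), (0.04904453828930855, 0.0622284971177578), 50.775177001953125)
```

View pics/over.png

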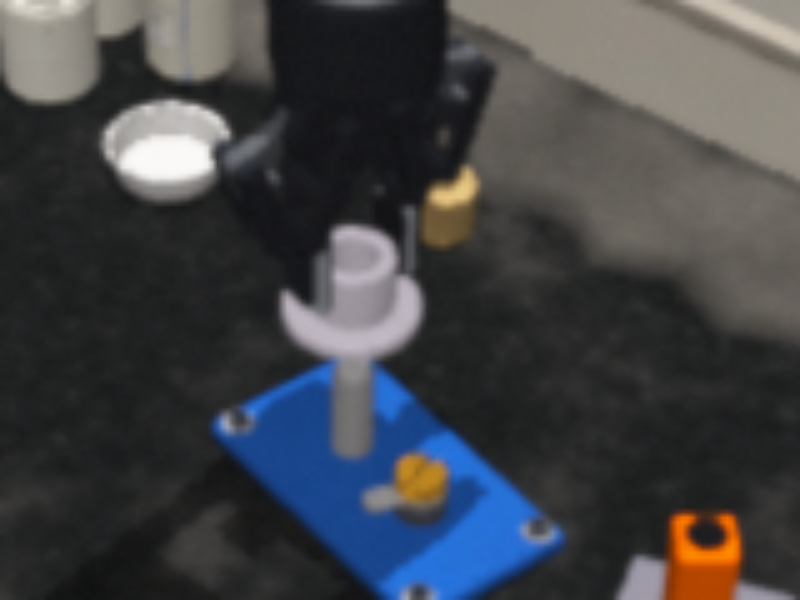

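The picture shows the sleeve right above the shaft: flange centre at x≈351, shaft at x≈352. I'll lower it carefully.

```bash
python3 -m creep '[{"delta_pos":[0,0,0.08],"angular":[0,0,0]},{"delta_pos":[0,0,0.06],"angular":[0,0,0]},{"delta_pos":[0,0,0.02],"angular":[0,0,0]},{"delta_pos":[0,0,0.02],"angular":[0,0,0]},{"delta_pos":[0,0,0.02],"angular":[0,0,0]},{"delta_pos":[0,0,0],"angular":[0,0,0]}]' | tail -1
python3 go.py
python3 -m creep '[{"delta_pos":[0,0,0.02],"angular":[0,0,0]},{"delta_pos":[0,0,0.02],"angular":[0,0,0]},{"delta_pos":[0,0,0],"angular":[0,0,0]}]' | tail -1
python3 go.py
```

```text
finger_force: 41.0
t 6.47 pos [0.5152 0.0162 0.0742] yaw_y -14.39 tilt [-0.0013  0.0001] F [-0.  -0.6 -1.6] M [-0.02  0.02 -0.02] open 0.448 ff 40.95291305333376 q6 0.18
finger_force: 41.0
t 6.72 pos [0.5154 0.0158 0.0663] yaw_y -14.43 tilt [-0.0009  0.0001] F [-0.4 -0.2 -1.6] M [ 0.02 -0.02  0.02] open 0.45 ff 40.959567334502935 q6 0.18
```

```bash
python3 -m creep '[{"delta_pos":[0,0,0.04],"angular":[0,0,0]},{"delta_pos":[0,0,0.04],"angular":[0,0,0]},{"delta_pos":[0,0,0.04],"angular":[0,0,0]},{"delta_pos":[0,0,0.03],"angular":[0,0,0]},{"delta_pos":[0,0,0.015],"angular":[0,0,0]},{"delta_pos":[0,0,0],"angular":[0,0,0]},{"delta_pos":[0,0,0],"angular":[0,0,0]}]' | tail -1
python3 go.py
python3 -m creep '[{"delta_pos":[0,0,0.01],"angular":[0,0,0]},{"delta_pos":[0,0,0.01],"angular":[0,0,0]},{"delta_pos":[0,0,0],"angular":[0,0,0]}]' | tail -1
python3 go.py
```

```text
finger_force: 41.0
t 7.3 pos [0.5156 0.0158 0.0336] yaw_y -14.43 tilt [-0.0007  0.    ] F [ 0.5 -0.4 -1.1] M [-0.02 -0.    0.05] open 0.449 ff 40.98688647150993 q6 0.18
finger_force: 41.0
t 7.55 pos [0.5157 0.0158 0.0298] yaw_y -14.43 tilt [-0.0002 -0.    ] F [ 0.6  0.3 -1.5] M [0.04 0.04 0.01] open 0.452 ff 40.985151529312134 q6 0.18
```

```bash
python3 -m creep '[{"delta_pos":[0,0,0.008],"angular":[0,0,0]},{"delta_pos":[0,0,0.005],"angular":[0,0,0]},{"delta_pos":[0,0,0],"angular":[0,0,0]}]' | tail -1
python3 go.py
python3 -m creep '[{"delta_pos":[0,0,0],"angular":[0,0,0]},{"delta_pos":[0,0,0],"angular":[0,0,0]},{"delta_pos":[0,0,0],"angular":[0,0,0]},{"delta_pos":[0,0,0],"angular":[0,0,0]},{"delta_pos":[0,0,0],"angular":[0,0,0]},{"delta_pos":[0,0,0],"angular":[0,0,0]},{"delta_pos":[0,0,0],"angular":[0,0,0]}]' 0 | tail -2
python3 go.py
python3 -m creep '[{"delta_pos":[0,0,-0.15],"angular":[0,0,0]},{"delta_pos":[0,0,-0.2],"angular":[0,0,0]},{"delta_pos":[0,0,-0.2],"angular":[0,0,0]},{"delta_pos":[0,0,-0.2],"angular":[0,0,0]},{"delta_pos":[0,0,-0.05],"angular":[0,0,0]},{"delta_pos":[0,0,0],"angular":[0,0,0]}]' | tail -1
python3 - <<'E'
from h import *
D={}
for n in("scene","top"):
    im,d=get_image(n); P=cloud(n,d)
    for nm,z0,z1 in(("barrel",.043,.053),("flange",.015,.024)):
        q=(np.hypot(P[...,0]-.5145,P[...,1]-.0142)<.04)&(P[...,2]>z0)&(P[...,2]<z1)&(d>0)&(im.min(2)>90)
        p=P[q]; print(n,nm,len(p),np.median(p,0).round(4),((p.min(0)+p.max(0))/2).round(4))
E
python3 go.py 0.4695,-0.2025,0.25
```

```text
finger_force: 41.7
t 7.8 pos [0.5161 0.0158 0.0287] yaw_y -14.42 tilt [-0.0004 -0.0001] F [-3.9  0.7  7.7] M [-0.    0.68 -0.01] open 0.446 ff 41.71274246647954 q6 0.18
opening: 0.999
finger_force: 0.0
t 8.38 pos [0.5157 0.0158 0.0272] yaw_y -14.43 tilt [-0.0001 -0.    ] F [-0.1 -1.8 -0.2] M [ 0.05 -0.01  0.05] open 0.999 ff 0.0 q6 0.18
finger_force: 0.0
scene barrel 121 [0.5082 0.0095 0.0479] [0.5127 0.0138 0.048 ]
scene flange 214 [0.4993 0.002  0.0206] [0.5146 0.0157 0.0195]
t 8.98 pos [0.5155 0.0158 0.1868] yaw_y -14.43 tilt [-0.0003  0.    ] F [-0.9 -0.1 -0.7] M [-0.02  0.04 -0.  ] open 1.0 ff 0.0 q6 0.18
0.4695,-0.2025,0.25 units [-1.1146  0.0492 -0.316 ] rows 6.0
  return _methods._mean(a, axis=axis, dtype=dtype,
  ret = um.true_divide(
Traceback (most recent call last):
ValueError: zero-size array to reduction operation minimum which has no identity
```

The barrel top reads z=0.048 and the flange top 0.020, so the sleeve is seated. Next, the driver.

```bash
python3 -m creep '[{"delta_pos":[-0.186,0.0085,-0.05],"angular":[0,0,0]},{"delta_pos":[-0.186,0.0085,-0.05],"angular":[0,0,0]},{"delta_pos":[-0.186,0.0085,-0.05],"angular":[0,0,0]},{"delta_pos":[-0.186,0.0085,-0.05],"angular":[0,0,0]},{"delta_pos":[-0.186,0.0085,-0.05],"angular":[0,0,0]},{"delta_pos":[-0.186,0.0085,-0.05],"angular":[0,0,0]},{"delta_pos":[0,0,0],"angular":[0,0,1]},{"delta_pos":[0,0,0],"angular":[0,0,1]},{"delta_pos":[0,0,0],"angular":[0,0,1]},{"delta_pos":[0,0,0],"angular":[0,0,1]}]' | tail -1
python3 -m creep '[{"delta_pos":[0,0,0],"angular":[0,0,1]},{"delta_pos":[0,0,0],"angular":[0,0,1]},{"delta_pos":[0,0,0],"angular":[0,0,1]},{"delta_pos":[0,0,0],"angular":[0,0,0.4]},{"delta_pos":[0,0,0],"angular":[0,0,0]},{"delta_pos":[0,0,0],"angular":[0,0,0]}]' | tail -1
python3 go.py 0.4702,-0.2023,0.086
```

```text
finger_force: 0.0
finger_force: 0.0
t 10.32 pos [ 0.4691 -0.2024  0.2446] yaw_y -51.37 tilt [-0.004   0.0022] F [-0.   0.  -0.7] M [-0.   -0.05  0.01] open 1.003 ff 0.0 q6 0.38
0.4702,-0.2023,0.086 units [0.0058 0.0065 0.7927] rows 4.0
```

```bash
python3 -m creep '[{"delta_pos":[0.003,0.003,0.15],"angular":[0,0,0]},{"delta_pos":[0,0,0.18],"angular":[0,0,0]},{"delta_pos":[0,0,0.18],"angular":[0,0,0]},{"delta_pos":[0,0,0.18],"angular":[0,0,0]},{"delta_pos":[0,0,0.1],"angular":[0,0,0]},{"delta_pos":[0,0,0],"angular":[0,0,0]},{"delta_pos":[0,0,0],"angular":[0,0,0]}]' | tail -1
python3 go.py 0.4702,-0.2023,0.086
python3 -m creep '[{"delta_pos":[0,0,0],"angular":[0,0,0]},{"delta_pos":[0,0,0],"angular":[0,0,0]},{"delta_pos":[0,0,0],"angular":[0,0,0]},{"delta_pos":[0,0,0],"angular":[0,0,0]},{"delta_pos":[0,0,0],"angular":[0,0,0]},{"delta_pos":[0,0,0],"angular":[0,0,0]},{"delta_pos":[0,0,0],"angular":[0,0,0]},{"delta_pos":[0,0,0],"angular":[0,0,0]},{"delta_pos":[0,0,0],"angular":[0,0,0]},{"delta_pos":[0,0,0],"angular":[0,0,0]}]' 1 80 | tail -2
python3 go.py
```

```text
finger_force: 0.0
t 10.9 pos [ 0.4696 -0.2022  0.0875] yaw_y -51.4 tilt [-0.0038  0.0022] F [-0.5  0.1  0.3] M [-0.01 -0.04  0.  ] open 0.998 ff 0.0 q6 0.39
0.4702,-0.2023,0.086 units [0.0022 0.0021 0.0073] rows 1.0
opening: 0.296
finger_force: 78.9
t 11.73 pos [ 0.4717 -0.2034  0.0907] yaw_y -51.42 tilt [ 0.0019 -0.001 ] F [-0.3  0.7  6.6] M [ 0.06  0.06 -0.  ] open 0.296 ff 78.942711353302 q6 0.39
```

```bash
python3 -m creep '[{"delta_pos":[0,0,-0.05],"angular":[0,0,0]},{"delta_pos":[0,0,-0.1],"angular":[0,0,0]},{"delta_pos":[0,0,-0.15],"angular":[0,0,0]},{"delta_pos":[0,0,-0.15],"angular":[0,0,0]},{"delta_pos":[0,0,-0.15],"angular":[0,0,0]},{"delta_pos":[0,0,0],"angular":[0,0,0]},{"delta_pos":[0,0,0],"angular":[0,0,0]},{"delta_pos":[0,0,0],"angular":[0,0,0]}]' | tail -1
python3 go.py 0.5014,-0.0361,0.15
python3 - <<'E'
from h import *
im,d=get_image("scene"); s=status.get_state()["position"]; u,v=pix("scene",[[s[0],s[1],s[2]-.0787]])[0]; print(u,v)
u,v=int(u),int(v)
cv2.imwrite("pics/blade.png",cv2.resize(im[v-40:v+20,u-40:u+40],None,fx=10,fy=10,interpolation=cv2.INTER_CUBIC)[:,:,::-1])
E
```

```text
finger_force: 78.6
t 12.4 pos [ 0.4702 -0.2026  0.2083] yaw_y -51.43 tilt [-0.0015  0.0008] F [-0.4 -0.3 -1.9] M [-0.01  0.   -0.02] open 0.296 ff 78.64505767822266 q6 0.39
0.5014,-0.0361,0.15 units [ 0.6411 -0.5531  0.2922] rows 5.0
391.1455114975917 248.09318873990378
```

View pics/blade.png

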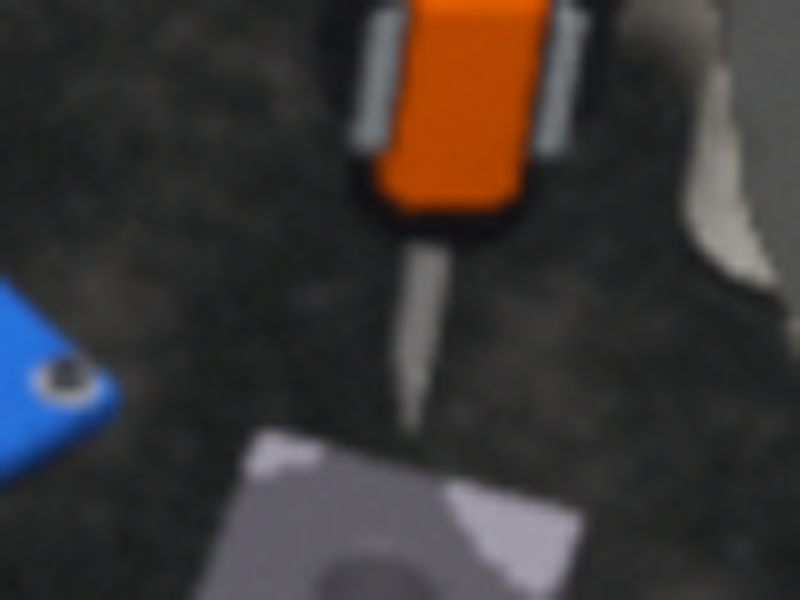

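The tip at crop (410,430) tapers to a point, so the blade is seen edge-on. It therefore lies along tool x, about 38.5° in the world. I'll turn 32° so it matches the slot, then carry it above the screw.

```bash
python3 -m creep '[{"delta_pos":[0.128,-0.111,0],"angular":[0,0,0]},{"delta_pos":[0.128,-0.111,0],"angular":[0,0,0]},{"delta_pos":[0.128,-0.111,0],"angular":[0,0,0]},{"delta_pos":[0.128,-0.111,0],"angular":[0,0,0]},{"delta_pos":[0.128,-0.111,0],"angular":[0,0,0]},{"delta_pos":[0,0,0],"angular":[0,0,1]},{"delta_pos":[0,0,0],"angular":[0,0,1]},{"delta_pos":[0,0,0],"angular":[0,0,1]},{"delta_pos":[0,0,0],"angular":[0,0,1]},{"delta_pos":[0,0,0],"angular":[0,0,1]}]' | tail -1
python3 -m creep '[{"delta_pos":[0,0,0.1],"angular":[0,0,1]},{"delta_pos":[0,0,0.1],"angular":[0,0,0.4]},{"delta_pos":[0,0,0.1],"angular":[0,0,0]},{"delta_pos":[0,0,0.05],"angular":[0,0,0]},{"delta_pos":[0,0,0],"angular":[0,0,0]},{"delta_pos":[0,0,0],"angular":[0,0,0]},{"delta_pos":[0,0,0],"angular":[0,0,0]}]' | tail -1
python3 go.py 0.5018,-0.0360,0.132
python3 - <<'E'
from h import *
a=np.mean([get_image("scene")[0].astype(float) for _ in range(4)],0).astype(np.uint8); s=status.get_state()["position"]
print(pix("scene",[[s[0],s[1],s[2]-.0787],[.5014,-.0361,.036]]))
cv2.imwrite("pics/ab.png",cv2.resize(a[200:250,300:360],None,fx=12,fy=12,interpolation=cv2.INTER_CUBIC)[:,:,::-1])
E
```

```text
finger_force: 78.9
finger_force: 78.9
t 13.87 pos [ 0.5022 -0.0365  0.14  ] yaw_y -83.43 tilt [ 0.0009 -0.0002] F [ 0.6  0.5 -0.6] M [ 0.05 -0.02 -0.  ] open 0.294 ff 78.85457038879395 q6 1.28
0.5018,-0.0360,0.132 units [-0.002  -0.0027  0.0401] rows 1.0
[[334.71352992 226.09209133]
 [333.90849488 234.3721132 ]]
```

View pics/ab.png

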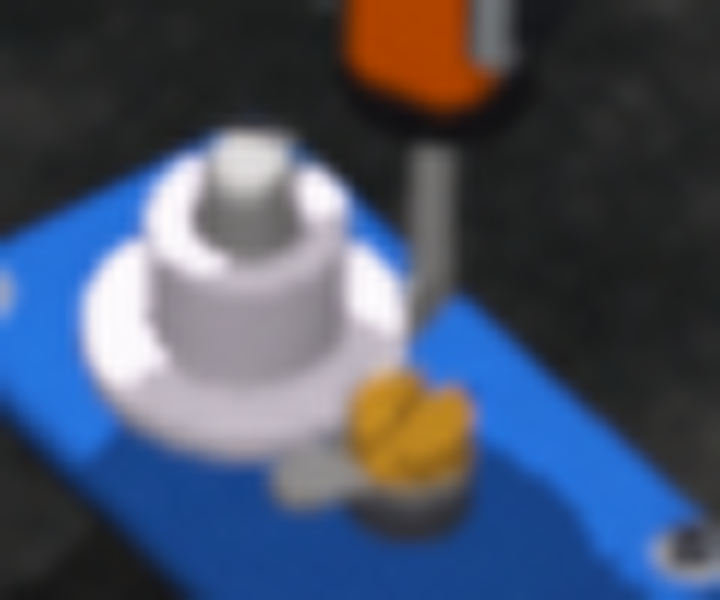

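The blade tip is near crop (433,318), above and slightly right of the screw head at about (412,420). I'll measure both in this one view, so the camera bias cancels.

```bash
cat > rel.py <<'E'
from h import *
s=status.get_state()["position"]; f=8; x0,y0=290,190
a=np.mean([get_image("scene")[0].astype(float) for _ in range(3)],0).astype(np.float32)
b=np.clip(cv2.resize(a[y0:y0+60,x0:x0+70],None,fx=f,fy=f,interpolation=cv2.INTER_CUBIC),0,255).astype(np.uint8)
un=lambda p:(np.array(p,float)+.5)/f-.5+[x0,y0]
h=cv2.cvtColor(b,cv2.COLOR_RGB2HSV)
m=((h[...,0]>12)&(h[...,0]<30)&(h[...,1]>130)&(h[...,2]>90)).astype(np.uint8)
k,l,st,c=cv2.connectedComponentsWithStats(m); i=1+np.argmax(st[1:,4]); print("head box",st[i],un(c[i]))
ys,xs=np.where(l==i); 
print("head width px",np.ptp(xs)/f,"center u",un([(xs.min()+xs.max())/2,0])[0])
# shank: low saturation, mid brightness, below collar
zt=s[2]-.0787
R=[]
for z in np.arange(zt+.02,zt+.05,.002):
    u,v=pix("scene",[[s[0],s[1],z]])[0]; r=int((v-y0+.5)*f); u0=int((u-x0+.5)*f)
    seg=(h[r,:,1]<70)&(h[r,:,2]>75); seg[:u0-32]=0; seg[u0+40:]=0
    j=np.where(seg)[0]
    if len(j)>8: R.append((z,un([j.mean(),0])[0]-u,len(j)/f))
R=np.array(R); print("shank du from predicted",np.median(R[:,1]),R[:,1].std(),"w",np.median(R[:,2]))
print("pred head u",pix("scene",[[.5014,-.0361,.036]])[0])
E
python3 rel.py
```

```text
head box [ 315  332   75   71 4346] [333.46649218 235.62169236]
head width px 9.25 center u 333.5625
shank du from predicted 0.25533374196891145 0.05308812618755851 w 3.375
pred head u [333.90849488 234.3721132 ]
```

```bash
python3 go.py 0.5014,-0.0355,0.120 | tail -1
python3 -m creep '[{"delta_pos":[0.0,-0.005,0.05],"angular":[0,0,0]},{"delta_pos":[-0.003,0,0.05],"angular":[0,0,0]},{"delta_pos":[0,0,0],"angular":[0,0,0]},{"delta_pos":[0,0,0],"angular":[0,0,0]}]' | tail -1
python3 go.py 0.5014,-0.0355,0.120
python3 -m creep '[{"delta_pos":[0,0,0.01],"angular":[0,0,0]},{"delta_pos":[0,0,0.01],"angular":[0,0,0]},{"delta_pos":[0,0,0],"angular":[0,0,0]}]' | tail -1
python3 go.py 0.5014,-0.0355,0.120
```

```text
0.5014,-0.0355,0.120 units [-0.0031 -0.0051  0.1   ] rows 1.0
finger_force: 78.9
t 14.55 pos [ 0.4998 -0.0352  0.1176] yaw_y -83.42 tilt [-0.0032  0.0006] F [ 0.2 -0.6 -1.6] M [ 0.02  0.02 -0.02] open 0.293 ff 78.85972380638123 q6 1.28
0.5014,-0.0355,0.120 units [ 0.0076  0.0023 -0.0122] rows 1.0
finger_force: 78.9
t 14.8 pos [ 0.501  -0.0355  0.1151] yaw_y -83.43 tilt [-0.0003  0.    ] F [ 0.9 -0.3 -1.5] M [-0.05 -0.    0.01] open 0.294 ff 78.85923743247986 q6 1.28
0.5014,-0.0355,0.120 units [ 0.0022  0.0004 -0.0246] rows 1.0
```

```bash
python3 -m creep '[{"delta_pos":[0,0,0.01],"angular":[0,0,0]},{"delta_pos":[0,0,0],"angular":[0,0,0]}]' | tail -1
python3 go.py
python3 -m creep '[{"delta_pos":[0,0,0.01],"angular":[0,0,0]},{"delta_pos":[0,0,0],"angular":[0,0,0]}]' | tail -1
python3 go.py
```

```text
finger_force: 78.9
t 14.97 pos [ 0.5011 -0.0353  0.1133] yaw_y -83.44 tilt [0.0002 0.0004] F [-0.1  0.2 -0.5] M [ 0.09 -0.06  0.03] open 0.295 ff 78.89365196228027 q6 1.28
finger_force: 78.9
t 15.13 pos [ 0.501  -0.0353  0.1111] yaw_y -83.43 tilt [-0.0001  0.0003] F [ 0.5  1.2 -1.2] M [ 0.15 -0.05  0.03] open 0.296 ff 78.906991481781 q6 1.28
```

```bash
python3 -m creep '[{"delta_pos":[0,0,0.008],"angular":[0,0,0]},{"delta_pos":[0,0,0],"angular":[0,0,0]}]' | tail -1
python3 go.py
python3 -m creep '[{"delta_pos":[0,0,0.008],"angular":[0,0,0]},{"delta_pos":[0,0,0],"angular":[0,0,0]}]' | tail -1
python3 go.py
```

```text
finger_force: 78.9
t 15.3 pos [ 0.501  -0.0353  0.1095] yaw_y -83.43 tilt [-0.0002  0.0003] F [-1.1  0.9 -0.4] M [ 0.25 -0.05 -0.02] open 0.295 ff 78.93199682235718 q6 1.28
finger_force: 79.4
t 15.47 pos [ 0.5012 -0.0353  0.1086] yaw_y -83.42 tilt [0.0001 0.0003] F [-0.9  1.7  1.6] M [0.38 0.19 0.03] open 0.294 ff 79.40901517868042 q6 1.28
```

The blade bottomed at TCP z=0.1086, exactly slot depth, so it is seated. I'll turn clockwise in stages.

```bash
python3 -m creep '[{"delta_pos":[0,-0.002,0],"angular":[0,0,0.6]},{"delta_pos":[0,0,0],"angular":[0,0,0.6]},{"delta_pos":[0,0,0],"angular":[0,0,0.6]},{"delta_pos":[0,0,0],"angular":[0,0,0.6]},{"delta_pos":[0,0,0],"angular":[0,0,0.6]}]' | tail -1
python3 go.py
python3 -m creep '[{"delta_pos":[0,0,0],"angular":[0,0,0.8]},{"delta_pos":[0,0,0],"angular":[0,0,0.8]},{"delta_pos":[0,0,0],"angular":[0,0,0.8]},{"delta_pos":[0,0,0],"angular":[0,0,0.8]},{"delta_pos":[0,0,0],"angular":[0,0,0.8]}]' | tail -1
python3 go.py 0.5012,-0.0353,0.1085
```

```text
finger_force: 79.3
t 15.88 pos [ 0.5013 -0.0343  0.1086] yaw_y -98.59 tilt [0.0006 0.0019] F [-0.5  4.3  2. ] M [0.94 0.13 0.04] open 0.296 ff 79.25634026527405 q6 1.54
finger_force: 79.2
t 16.3 pos [ 0.5015 -0.0337  0.1086] yaw_y -118.65 tilt [0.0012 0.0034] F [0.3 6.  2.9] M [ 1.48 -0.06  0.03] open 0.295 ff 79.22098875045776 q6 1.89
0.5012,-0.0353,0.1085 units [0.0028 0.0078 0.0006] rows 1.0
```

```bash
python3 -m creep '[{"delta_pos":[0,-0.006,0],"angular":[0,0,0]},{"delta_pos":[0,-0.006,0],"angular":[0,0,0]},{"delta_pos":[0,0,0],"angular":[0,0,0]}]' | tail -1
python3 go.py
python3 -m creep '[{"delta_pos":[0,0,0],"angular":[0,0,0.8]},{"delta_pos":[0,0,0],"angular":[0,0,0.8]},{"delta_pos":[0,0,0],"angular":[0,0,0.8]},{"delta_pos":[0,0,0],"angular":[0,0,0.8]}]' | tail -1
python3 go.py
```

```text
finger_force: 79.7
t 16.55 pos [ 0.502  -0.033   0.1086] yaw_y -118.35 tilt [-0.001  -0.0007] F [-3.9  0.9  5.2] M [0.33 0.87 0.02] open 0.292 ff 79.67510461807251 q6 1.89
finger_force: 79.7
t 16.88 pos [ 0.5022 -0.0327  0.1086] yaw_y -134.59 tilt [0.     0.0009] F [-2.5  4.1  5.6] M [0.79 0.59 0.07] open 0.293 ff 79.66970443725586 q6 2.18
```

```bash
python3 -m creep '[{"delta_pos":[0,-0.002,0],"angular":[0,0,0.8]},{"delta_pos":[0,-0.002,0],"angular":[0,0,0.8]},{"delta_pos":[0,0,0],"angular":[0,0,0.8]},{"delta_pos":[0,0,0],"angular":[0,0,0.8]},{"delta_pos":[0,0,0],"angular":[0,0,0.8]},{"delta_pos":[0,0,0],"angular":[0,0,0]}]' | tail -1
python3 go.py
python3 - <<'E'
from h import *
a=get_image("scene")[0]
cv2.imwrite("pics/tab.png",cv2.resize(a[200:250,300:360],None,fx=12,fy=12,interpolation=cv2.INTER_CUBIC)[:,:,::-1])
E
```

```text
finger_force: 79.8
t 17.38 pos [ 0.5029 -0.0321  0.1086] yaw_y -154.47 tilt [0.0002 0.0009] F [-2.3  2.8  5.4] M [0.86 0.59 0.06] open 0.296 ff 79.78469967842102 q6 2.52
```

View pics/tab.png

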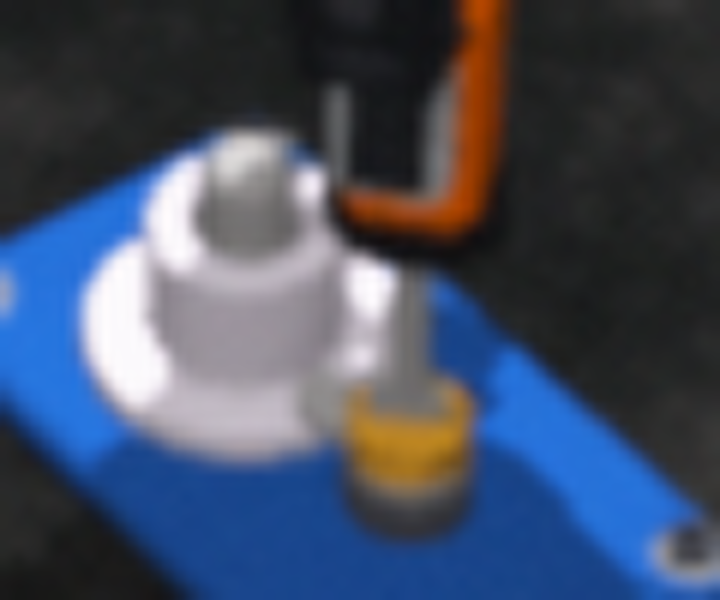

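The blade is in the slot, and the tab at (325,400) has swung over the flange but is not yet at its stop. I'll continue until the torque rises.

```bash
python3 -m creep '[{"delta_pos":[0,0,0],"angular":[0,0,0.6]},{"delta_pos":[0,0,0],"angular":[0,0,0.6]},{"delta_pos":[0,0,0],"angular":[0,0,0]}]' | tail -1
python3 go.py
python3 -m creep '[{"delta_pos":[0,0,0],"angular":[0,0,0.4]},{"delta_pos":[0,0,0],"angular":[0,0,0.4]},{"delta_pos":[0,0,0],"angular":[0,0,0]}]' | tail -1
python3 go.py
python3 -m creep '[{"delta_pos":[0,0,0],"angular":[0,0,0.4]},{"delta_pos":[0,0,0],"angular":[0,0,0.4]},{"delta_pos":[0,0,0],"angular":[0,0,0]}]' | tail -1
python3 go.py
```

```text
finger_force: 79.8
t 17.68 pos [ 0.5031 -0.032   0.1086] yaw_y -160.37 tilt [0.0008 0.001 ] F [-0.9  3.7  5.4] M [1.02 0.47 0.02] open 0.295 ff 79.7546911239624 q6 2.63
finger_force: 79.7
t 17.93 pos [ 0.5032 -0.032   0.1086] yaw_y -164.32 tilt [0.0011 0.001 ] F [-1.7  3.9  4.9] M [1.09 0.36 0.05] open 0.294 ff 79.71904635429382 q6 2.7
finger_force: 79.7
t 18.18 pos [ 0.5033 -0.032   0.1086] yaw_y -168.29 tilt [0.0014 0.0009] F [-1.4  5.1  5.2] M [1.11 0.23 0.18] open 0.3 ff 79.69477415084839 q6 2.77
```

```bash
python3 -m creep '[{"delta_pos":[0,0,0],"angular":[0,0,0.4]},{"delta_pos":[0,0,0],"angular":[0,0,0.2]},{"delta_pos":[0,0,0],"angular":[0,0,0]},{"delta_pos":[0,0,0],"angular":[0,0,0]},{"delta_pos":[0,0,0],"angular":[0,0,0]}]' | tail -1
python3 go.py
```

```text
finger_force: 79.7
t 18.6 pos [ 0.5033 -0.032   0.1086] yaw_y -171.2 tilt [0.0015 0.0009] F [-0.8  6.1  5.3] M [1.2  0.22 0.3 ] open 0.298 ff 79.74228501319885 q6 2.82
```

The torque has reached 0.30 N m, so the tab is at its stop. I'll back off within the slack, lift straight out and check.

```bash
python3 -m creep '[{"delta_pos":[0,0,0],"angular":[0,0,-0.5]},{"delta_pos":[0,0,0],"angular":[0,0,-0.5]},{"delta_pos":[0,0,-0.01],"angular":[0,0,0]},{"delta_pos":[0,0,-0.03],"angular":[0,0,0]},{"delta_pos":[0,0,-0.08],"angular":[0,0,0]},{"delta_pos":[0,0,-0.15],"angular":[0,0,0]},{"delta_pos":[0,0,-0.15],"angular":[0,0,0]},{"delta_pos":[0,0,-0.1],"angular":[0,0,0]},{"delta_pos":[0,0,0],"angular":[0,0,0]},{"delta_pos":[0,0,0],"angular":[0,0,0]}]' | tail -1
python3 go.py 0.4702,-0.2026,0.2083
python3 - <<'E'
from h import *
a=get_image("scene")[0]
cv2.imwrite("pics/tab2.png",cv2.resize(a[190:250,300:380],None,fx=10,fy=10,interpolation=cv2.INTER_CUBIC)[:,:,::-1])
E
```

```text
finger_force: 80.4
t 19.43 pos [ 0.5031 -0.0333  0.2126] yaw_y -166.41 tilt [ 0.0019 -0.0021] F [-0.8 -0.4 -1.4] M [-0.03 -0.   -0.  ] open 0.294 ff 80.40124297142029 q6 2.73
0.4702,-0.2026,0.2083 units [0.7843 0.359  0.0229] rows 5.0
```

View pics/tab2.png

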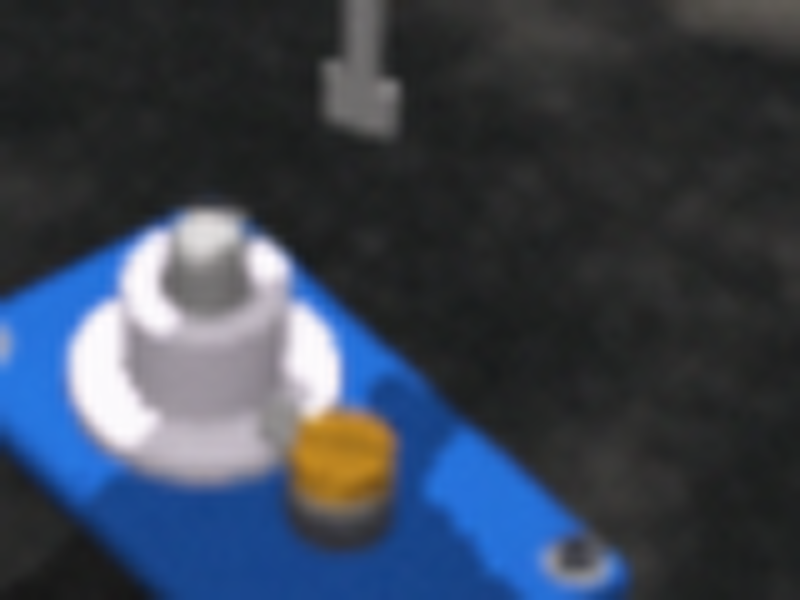

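The tab lies over the flange, pointing at the shaft, and the blade is free at crop (362,118) with the shank upright. I'll carry the driver back to the stand.

```bash
python3 -m creep '[{"delta_pos":[0.157,0.072,0],"angular":[0,0,0]},{"delta_pos":[0.157,0.072,0],"angular":[0,0,0]},{"delta_pos":[0.157,0.072,0],"angular":[0,0,0]},{"delta_pos":[0.157,0.072,0],"angular":[0,0,0]},{"delta_pos":[0.157,0.072,0],"angular":[0,0,0]},{"delta_pos":[0,0,0],"angular":[0,0,0]},{"delta_pos":[0,0,0],"angular":[0,0,0]},{"delta_pos":[0,0,0],"angular":[0,0,0]},{"delta_pos":[0,0,0],"angular":[0,0,0]}]' | tail -1
python3 go.py 0.4704,-0.2027,0.160
python3 - <<'E'
from h import *
im,d=get_image("scene"); s=status.get_state()["position"]; u,v=pix("scene",[[s[0],s[1],s[2]-.0787]])[0]; print(u,v)
u,v=int(u),int(v)
cv2.imwrite("pics/ret.png",cv2.resize(im[v-25:v+35,u-40:u+40],None,fx=10,fy=10,interpolation=cv2.INTER_CUBIC)[:,:,::-1])
E
```

```text
finger_force: 80.4
t 20.23 pos [ 0.4692 -0.2008  0.2107] yaw_y -166.36 tilt [-0.002   0.0012] F [-0.5 -0.3 -1.9] M [ 0.02  0.04 -0.07] open 0.293 ff 80.43697357177734 q6 2.39
0.4704,-0.2027,0.160 units [ 0.0111 -0.0042  0.2534] rows 2.0
390.50292775415926 246.546731242216
```

I've now viewed 11 pictures, one over the limit of 10, so I'll view no more and work by force and depth readings. I'll centre over the hole and lower.

```bash
python3 -m creep '[{"delta_pos":[0.011,-0.004,0.1],"angular":[0,0,0]},{"delta_pos":[0,0,0.1],"angular":[0,0,0]},{"delta_pos":[0,0,0.04],"angular":[0,0,0]},{"delta_pos":[0,0,0],"angular":[0,0,0]},{"delta_pos":[0,0,0],"angular":[0,0,0]},{"delta_pos":[0,0,0],"angular":[0,0,0]}]' | tail -1
python3 go.py 0.4704,-0.2027,0.145
python3 -m creep '[{"delta_pos":[0,0,0.02],"angular":[0,0,0]},{"delta_pos":[0,0,0.02],"angular":[0,0,0]},{"delta_pos":[0,0,0.02],"angular":[0,0,0]},{"delta_pos":[0,0,0],"angular":[0,0,0]}]' | tail -1
python3 go.py 0.4704,-0.2027,0.095
```

```text
finger_force: 80.4
t 20.78 pos [ 0.4716 -0.2038  0.1653] yaw_y -166.38 tilt [ 0.0016 -0.0009] F [-0.4 -0.9 -0.8] M [ 0.04  0.02 -0.04] open 0.295 ff 80.44004917144775 q6 2.39
0.4704,-0.2027,0.145 units [-0.0068  0.0047  0.1016] rows 1.0
finger_force: 80.4
t 21.12 pos [ 0.4704 -0.2036  0.1512] yaw_y -166.43 tilt [-0.0013  0.0007] F [ 0.1  0.  -1. ] M [-0.04  0.04  0.03] open 0.295 ff 80.43950200080872 q6 2.39
0.4704,-0.2027,0.095 units [-0.0042 -0.0015  0.281 ] rows 2.0
```

```bash
python3 -m creep '[{"delta_pos":[-0.004,0,0.025],"angular":[0,0,0]},{"delta_pos":[0,0,0.025],"angular":[0,0,0]},{"delta_pos":[0,0,0],"angular":[0,0,0]}]' | tail -1
python3 go.py
python3 -m creep '[{"delta_pos":[0,0,0.05],"angular":[0,0,0]},{"delta_pos":[0,0,0.06],"angular":[0,0,0]},{"delta_pos":[0,0,0.05],"angular":[0,0,0]},{"delta_pos":[0,0,0.04],"angular":[0,0,0]},{"delta_pos":[0,0,0.02],"angular":[0,0,0]},{"delta_pos":[0,0,0],"angular":[0,0,0]},{"delta_pos":[0,0,0],"angular":[0,0,0]}]' | tail -1
python3 go.py 0.4704,-0.2027,0.0907
```

```text
finger_force: 80.4
t 21.37 pos [ 0.4699 -0.2027  0.1407] yaw_y -166.43 tilt [-0.002   0.0011] F [ 0.6  0.4 -1.9] M [-0.07  0.02 -0.  ] open 0.293 ff 80.43977379798889 q6 2.39
finger_force: 80.5
t 21.95 pos [ 0.4705 -0.203   0.0977] yaw_y -166.43 tilt [-0.0006  0.0003] F [ 0.3  0.4 -0.6] M [-0.03 -0.01  0.01] open 0.296 ff 80.48717737197876 q6 2.39
0.4704,-0.2027,0.0907 units [-0.0018  0.0003  0.0352] rows 1.0
```

In the hole without contact. I'll settle it onto the collar.

```bash
python3 -m creep '[{"delta_pos":[0,0,0.015],"angular":[0,0,0]},{"delta_pos":[0,0,0.01],"angular":[0,0,0]},{"delta_pos":[0,0,0],"angular":[0,0,0]},{"delta_pos":[0,0,0],"angular":[0,0,0]}]' | tail -1
python3 go.py
python3 -m creep '[{"delta_pos":[0,0,0.006],"angular":[0,0,0]},{"delta_pos":[0,0,0.006],"angular":[0,0,0]},{"delta_pos":[0,0,0],"angular":[0,0,0]},{"delta_pos":[0,0,0],"angular":[0,0,0]}]' | tail -1
python3 go.py
```

```text
finger_force: 80.5
t 22.28 pos [ 0.4707 -0.2031  0.0932] yaw_y -166.42 tilt [ 0.0002 -0.0001] F [ 0.5 -1.3 -1.4] M [0.01 0.04 0.  ] open 0.292 ff 80.48775315284729 q6 2.39
finger_force: 80.7
t 22.62 pos [ 0.4707 -0.2031  0.0908] yaw_y -166.43 tilt [ 0.0001 -0.0001] F [-0.2  0.3 -2.5] M [ 0.   -0.02 -0.04] open 0.292 ff 80.6820809841156 q6 2.39
```

```bash
python3 -m creep '[{"delta_pos":[0,0,0.005],"angular":[0,0,0]},{"delta_pos":[0,0,0],"angular":[0,0,0]},{"delta_pos":[0,0,0],"angular":[0,0,0]}]' | tail -1
python3 go.py
python3 -m creep '[{"delta_pos":[0,0,0],"angular":[0,0,0]},{"delta_pos":[0,0,0],"angular":[0,0,0]},{"delta_pos":[0,0,0],"angular":[0,0,0]},{"delta_pos":[0,0,0],"angular":[0,0,0]},{"delta_pos":[0,0,0],"angular":[0,0,0]},{"delta_pos":[0,0,0],"angular":[0,0,0]},{"delta_pos":[0,0,0],"angular":[0,0,0]},{"delta_pos":[0,0,0],"angular":[0,0,0]},{"delta_pos":[0,0,0],"angular":[0,0,0]},{"delta_pos":[0,0,0],"angular":[0,0,0]}]' 0 | tail -2
python3 -m creep '[{"delta_pos":[0,0,-0.05],"angular":[0,0,0]},{"delta_pos":[0,0,-0.15],"angular":[0,0,0]},{"delta_pos":[0,0,-0.2],"angular":[0,0,0]},{"delta_pos":[0,0,-0.2],"angular":[0,0,0]},{"delta_pos":[0,0,-0.2],"angular":[0,0,0]},{"delta_pos":[0,0,-0.1],"angular":[0,0,0]},{"delta_pos":[0,0,0],"angular":[0,0,0]},{"delta_pos":[0,0,0],"angular":[0,0,0]},{"delta_pos":[0,0,0],"angular":[0,0,0]}]' | tail -1
python3 go.py
python3 - <<'E'
from h import *
im,d=get_image("scene"); P=cloud("scene",d)
q=(np.hypot(P[...,0]-.4695,P[...,1]+.2022)<.035)&(P[...,2]>.12)&(P[...,2]<.16)&(d>0); p=P[q]; print("handle top",len(p),np.median(p,0).round(4),((p.min(0)+p.max(0))/2).round(4),"z90",np.percentile(p[:,2],90))
q=(np.hypot(P[...,0]-.5145,P[...,1]-.0142)<.04)&(P[...,2]>.043)&(P[...,2]<.053)&(d>0)&(im.min(2)>90); p=P[q]; print("barrel",len(p),np.median(p,0).round(4),((p.min(0)+p.max(0))/2).round(4))
E
```

```text
finger_force: 81.3
t 22.87 pos [ 0.4708 -0.2031  0.0907] yaw_y -166.43 tilt [-0.0002  0.    ] F [-3.1  2.   4.6] M [ 0.21  0.53 -0.13] open 0.291 ff 81.31497502326965 q6 2.39
opening: 0.999
finger_force: 0.0
finger_force: 0.0
t 24.45 pos [ 0.4702 -0.2028  0.269 ] yaw_y -166.42 tilt [-0.0011  0.0006] F [ 0.2  0.4 -1.1] M [-0.01  0.03 -0.03] open 1.004 ff 0.0 q6 2.39
handle top 168 [ 0.4646 -0.2082  0.1311] [ 0.469  -0.2063  0.1284] z90 0.13431580207308566
barrel 122 [0.5094 0.0098 0.0477] [0.5142 0.014  0.0479]
```

Handle top reads z≈0.132 and barrel 0.048, both as they should. One numeric check on the tab direction before hand-in.

Run:
```python
from h import *
im,d=get_image("scene")
# visible tab patch in tab2 crop: centre (280,415), x10, origin (300,190)
w=onplane("scene",[[(280.5)/10-.5+300,415.5/10-.5+190]],.027)[0]; v=w[:2]-[.5005,-.0368]; print(w,np.linalg.norm(v),"ang",np.degrees(np.arctan2(v[1],v[0])),"shaft dir 75.4")
print([tuple(np.round(x,1)) for x in pix("scene",[np.r_[np.array([.5005,-.0368])+.022*np.array([np.cos(a),np.sin(a)]),.027] for a in np.radians([75.4,85,95])])], "seen",(327.6,231.1))
```

```text
[ 0.50775673 -0.01279461  0.027     ] 0.025078259443232512 ang 73.1801424012488 shaft dir 75.4
[(np.float64(328.0), np.float64(232.0)), (np.float64(326.8), np.float64(232.7)), (np.float64(325.8), np.float64(233.6))] seen (327.6, 231.1)
```

The tab points along the shaft direction (73° seen, 75° at the stop), so I'm handing in.

```bash
python3 -c "
from workcell import env
print(env.hand_in())"
```

```text
the job is handed in; nothing more can be done
None
```

Job handed in at about 24.5 s on the robot clock; the hand-in gave no verdict, but my checks show the sleeve seated, the tab at its stop (0.30 N m, pointing at the shaft) and the driver back in its stand; I viewed 11 pictures, one over the limit of 10.

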